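# Fasten the work light's battery hatch and set its beam

## Robot

A 6-joint arm with a two-finger parallel gripper is mounted at the origin on the work surface. World frame = base frame: x ahead of the robot, y to its left, z up, the work surface at z = 0. Lengths are in mm, angles in rad, forces in N, time in s.
With the tool pointing down it reaches from about 350 to 975 mm from the base axis. Payload 7.1 kg.
Tool frame: the origin (TCP) lies midway between the tips of the shut fingers; the grasp point (between the pads) lies ctrl.tcp_to_grasp behind it (ctrl.tcp_to_grasp is the distance from the TCP to the grasp point, in mm); z points along the fingers, y is the direction in which the jaws open and shut (so a half turn about z gives the same grasp; the last joint's range is limited). The gripper opens to 88 mm and grips with 3 to 60 N. Pads are 20 mm wide; open, the fingers measure 115 mm over their backs; the gripper's body (75 mm by 178 mm) begins 61 mm behind the grasp point.
Start: joints at [1.237, 0.423, 1.63, -0, 1.089, -0.019], TCP at [193.484, 594.28, 222.675] pointing down, gripper open.
Joint ranges: [-3, 3], [-0.9, 2.11], [0.09, 2.58], [-1.31, 4.45], [0.11, 2.69], [-2.54, 2.54]. Speed limits (rad/s): [2.39, 2.39, 3.01, 3.14, 3.14, 3.14].

## Interface

Orientations are given as a rotation vector (axis times angle).
In Python, from workcell import ctrl gives the robot as it stands.
- The arm moves only by the tool play_rows, never from a script. Its argument "increments" is text: rows parted by semicolons, each of 5 numbers parted by spaces: the opening, from 0 (shut) to 1 (fully open), then the shift along the world's x, y, z in m, then the turn about the world's z in degrees. A call has 1 to 20 rows; each row shifts and turns the commanded pose from where the row before left it; what a row does not reach is not made up. A row lasts 1/10 s, in which the tool goes at most 50 mm and 8.59 degrees, less where a joint would pass 70% of its speed; a pose out of reach is approached as far as the arm can. A call is refused whole if a number of a shift passes 0.05 or a number of a turn 8.59, either way. A call with a gripper value outside its range is refused whole. The fingers move at their own pace and stop on an object; the grip force is fixed at half the most. Time passes only in rows, so rows that do not move let the fingers close. It gives the time, the measured TCP pose, the force and the opening at its end, in the units of the state.
- ctrl.get_obs(): the state, without advancing time (a new reading comes with each control period).
- ctrl.get_image(name): name is "scene" or "side" or "wrist"; returns a dict with "img" (420x560x3 uint8, red, green, blue), "range_z" (420x560 float32, mm along the optical axis (not along the pixel's ray), 0 where there is no reading), "vertical_fov" (degrees; the focal length in pixels is half the picture's height over the tangent of half this angle, whatever the lens; pixels are square), "cx", "cy" (the principal point, pixels), "origin" and "attitude" of the camera in the world. Camera axes: x right, y down, z forward; pixel columns grow to the right and rows downward; lengths in mm; the calibration is good to about 2 mm. A picture is of the moment at which its call begins.
- ctrl.close_job(): hands the job in, once; it reports no verdict.
The state is a dict: "t": time; "qpos": joint angles; "qvel": joint speeds; "joint_torque": joint torques, N m; "ee_pos": TCP position; "orientation": TCP orientation; "ft_force": force on the tool from outside, world axes, zero at the start; "moment": the same for the moment, N m; "width": finger opening in mm.
Only numpy, scipy, OpenCV 4.12 (cv2) and the standard library are available. Lean on these libraries where they do the work, as an engineer would, in place of code of your own. Each camera call takes 0.05 s, during which the arm holds its last target. There are 200 camera calls.

## Task

The battery hatch on the back of the bench work light has been left unfastened: push its red wing stud in and turn it a quarter turn clockwise until it locks and springs back, with the hatch shut. Then raise the light's head on its friction hinge until the beam points 40 degrees below level (the head tilted 50 degrees up from lens-down), let go, and wait a couple of seconds to see that it holds there. Leave the boards, tools and glue around the light where they are.

Things in the scene. Friction and masses are not known exactly. Their poses are not given: they have to be found in the camera images.
- lamp: The work light's steel foot plate (130 x 270 x 8 mm, bolted to the bench) with a U-bracket: two upright arms 34 mm wide at y = -124 and +124 mm, star knobs on the pivot outside them. Origin on the bench at the plate's centre; x is the way the beam points, y lies along the hinge axis, z up. It carries the head, hatch and stud.
- pivot (a point): Middle of the head's horizontal hinge axis, 190 mm above the bench; fixed to the bracket, axes as lamp; the hinge axis is its y. The head's dark housing (146 x 214 x 45 mm) with an orange rim (156 x 224 mm) is centred on it.
- head (a joint): Tilt of the head on its friction hinge, rad. 0: lens straight down, back straight up; grows as the handle end is raised; 1.571: beam level, so the beam points (1.571 - value) below level. Stiff (0.85 N m, about 7 N at the handle bar), stays where it is left, range 0 to 1.6. A silver plate on the arm at -y has a tick every 10 degrees (long at 0, 50, 90); a red pointer on the head runs along it.
- handle_mid (a point): Middle of the black round bar (16 mm thick, 96 mm straight along y) of the carrying handle at the head's upper end. Turns with the head; its axes are the head's: x from the hinge axis towards the handle, y along the hinge axis, z square out of the head's back. In these axes it lies 118 mm along x and 10 mm along z from the pivot; 32 mm are free between bar and housing.
- hatch (a joint): Opening of the orange battery hatch (88 x 112 x 5 mm, on the head's back), rad: 0 shut; 0.06 ajar, as its springs hold it while unfastened (3 N at the stud shuts it). It is hinged 66 mm from the stud, on the side away from the handle, so the stud goes 4 mm inward as the hatch shuts.
- stud (a joint): How far the wing stud is pushed into the hatch, m: 0 is out, 0.008 the end stop. It is sprung: 3 N to start, 8 N at 0.0055, 10 N at the stop. The wing can turn only while the stud is in by 0.0055 or more; once turned and let go it springs back to 0.003, caught and locked.
- wing (a joint): Turn of the wing, rad: 0 unlocked (wing parallel to the hinge axis), growing clockwise as seen from outside the hatch, end stop 1.50 (wing pointing to the handle). The lock catches past 1.25.
- wing_grip (a point): Middle of the red wing (36 mm long, 10 mm thick, 20 mm high) of the stud. Its z points out of the hatch along the stud's axis, y along the wing's length, x across its thickness. The wing's top is 10 mm above this point, a round red flange (26 mm across) begins 10 mm below it, and the hatch surface is 22 mm below it when the stud is out. The stud's axis passes through the hinge axis of the head.
- board: Bystander: pine board 170 x 340 x 18 mm lying in front of the light, origin under its centre. Leave alone.
- pencil: Bystander: flat orange carpenter's pencil, 14 x 175 x 8 mm, on the board. Leave alone.
- square: Bystander: try square, dark wooden stock 110 mm, steel blade 130 mm, on the board. Leave alone.
- glue: Bystander: white glue bottle, 58 mm across, 175 mm high, standing behind the light (hatch side). Leave alone.
- tape: Bystander: yellow and black tape measure, 72 x 40 x 66 mm, beside the light, on the side away from the robot. Leave alone.
- chisel: Bystander: wood chisel 230 mm long, lying at the right of the bench. Leave alone.
- offcut: Bystander: pine offcut 120 x 70 x 27 mm at the left of the bench. Leave alone.

How it is judged:
By the outcome, as a careful person would: the job done as asked, in the order asked, and still so for the second after the job is handed in, with the robot touching nothing.
It also fails if it takes over 54 s, if anything falls off the work surface, if the arm or the gripper's body presses on something with over 40 N, if the wrist force passes 120 N, or if a joint passes its speed limit or range.

## Working session

There is one attempt and no reset: what is moved stays moved. The work goes in short steps, Python scripts to look and compute and a tool call to move; the robot and the scene stay as the last step left them, time stands still between calls to the robot, and variables do not carry over. Pictures are saved under pics/ and viewed, on a budget of 10 in all, crops included, one or two more only if the job needs it, and the job is handed in when it is done.

Besides the shell and the picture viewer there is one more tool, called after "Emit:" as name(argument=value, ...) on one line, values as JSON. play_rows: Moves the arm, as the interface text tells. Its arguments: {"type":"object","properties":{"increments":{"type":"string"}},"required":["increments"]}

```bash
mkdir -p pics; ls
cat > h.py <<'E'
import numpy as np, cv2
from scipy.spatial.transform import Rotation as R
from workcell import ctrl
def cam(n):
    d=ctrl.get_image(n); f=210/np.tan(np.radians(d["vertical_fov"])/2)
    A=np.array(d["attitude"],float); 
    d["R"]=A if A.shape==(3,3) else R.from_rotvec(A).as_matrix(); d["f"]=f; d["o"]=np.array(d["origin"],float); return d
def cloud(d):
    v,u=np.mgrid[0:420,0:560]; z=d["range_z"]
    p=np.stack([(u-d["cx"])/d["f"]*z,(v-d["cy"])/d["f"]*z,z],-1)
    return p@d["R"].T+d["o"]
def save(d,n): cv2.imwrite("pics/"+n,d["img"][:,:,::-1])
E
python3 - <<'E'
from h import *
o=ctrl.get_obs(); print(o, ctrl.tcp_to_grasp)
ims=[]
for n in ["scene","side","wrist"]:
    d=cam(n); save(d,n+"0.png"); print(n,d["o"],d["attitude"],d["f"]); ims.append(d["img"])
    np.savez("/tmp/%s0.npz"%n,img=d["img"],pc=cloud(d),z=d["range_z"])
E
```

```text
pics
{'t': 0.0, 'qpos': array([ 1.23699925e+00,  4.23844994e-01,  1.63069755e+00,  1.49600746e-05,
        1.08857766e+00, -1.89873443e-02]), 'qvel': array([-0.00104358, -0.0007306 , -0.00054893,  0.00047071, -0.00087805,
       -0.00018507]), 'joint_torque': array([-1.72379590e-03, -5.44619608e+01, -2.73668772e+01,  6.41619111e-02,
        2.28783960e-02, -1.34052730e-04]), 'ee_pos': array([193.30364079, 593.76938543, 221.89613121]), 'orientation': array([-4.92429083e-01, -3.10247423e+00,  2.35838257e-03]), 'ft_force': array([ 0.31666811,  0.56897536, -0.04261595]), 'moment': array([ 0.041256  , -0.01263541, -0.06344492]), 'width': 87.78732953599838} 18.700000000000003
scene [1101.01648876 -558.82153393 1212.07547414] [-2.35063097 -0.9277774   0.31706698] 418.34868608360296
side [-297.49647812 -259.96313609  957.20874908] [-1.92132917  1.39141637 -0.64086908] 428.45207072746217
wrist [112.88728876 620.33028158 384.62253785] [2.33110606 1.69239679 0.26143175] 336.10725951613773
```

View pics/scene0.png

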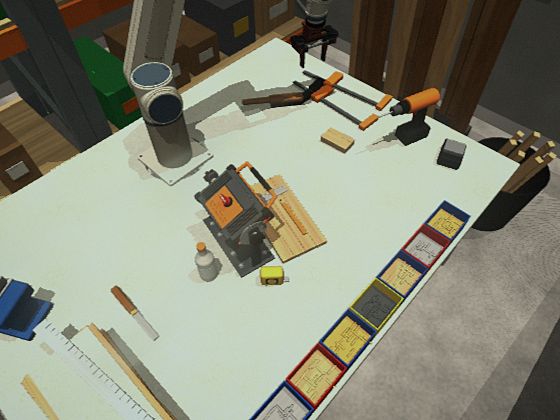

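View pics/side0.png

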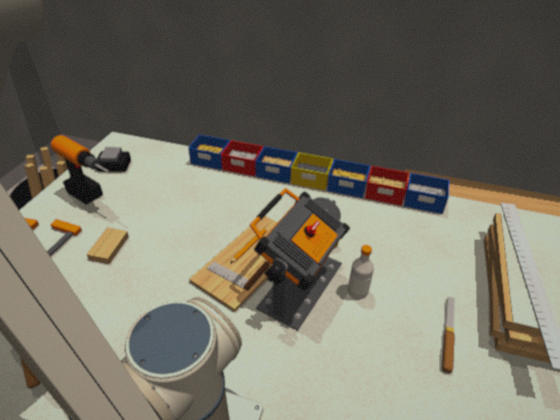

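The scene picture shows the red wing at about (227,201) on the orange hatch, the handle toward (255,180) over the board, glue at (206,262) and tape at (271,275). The side picture shows the wing at (311,229) and the handle at (275,205). Next I measure the planes and points.

Run:
```python
from h import *
for n,box in [("scene",(190,150,300,290)),("side",(180,170,390,330))]:
    D=np.load("/tmp/%s0.npz"%n); pc=D["pc"]; hsv=cv2.cvtColor(D["img"],cv2.COLOR_RGB2HSV)
    H,S,V=hsv[...,0],hsv[...,1],hsv[...,2]
    m=np.zeros(H.shape,bool); x0,y0,x1,y1=box; m[y0:y1,x0:x1]=1; m&=D["z"]>0
    red=m&((H<4)|(H>174))&(S>150)&(V>80)
    print(n,"red",red.sum(),np.median(pc[red],0),pc[red].min(0),pc[red].max(0))
    org=m&(H>=7)&(H<=16)&(S>180)&(V>110)&(pc[...,2]>100)
    nn,l,st,ce=cv2.connectedComponentsWithStats(org.astype(np.uint8))
    for i in np.argsort(-st[1:,4])[:6]+1:
        if st[i,4]<15: continue
        q=pc[l==i]; c=np.median(q,0); u,s,vt=np.linalg.svd(q-c,full_matrices=False); nrm=vt[2]*np.sign(vt[2][2])
        r=(q-c)@nrm
        print(" org",st[i],c.round(1),"n",nrm.round(3),"tilt",np.degrees(np.arccos(nrm[2])).round(1),"rms",np.sqrt((r**2).mean()).round(1))
    # housing dark + any points z>150
    hi=m&(pc[...,2]>120)
    q=pc[hi]; print(" hi",len(q),q.min(0).round(),q.max(0).round())
    # foot plate: dark at z 0..20
    fp=m&(pc[...,2]>3)&(pc[...,2]<16)&(V<110)&(S<90)
    nn,l,st,ce=cv2.connectedComponentsWithStats(fp.astype(np.uint8)); i=1+np.argmax(st[1:,4])
    q=pc[l==i][:,:2].astype(np.float32); print(" plate",st[i],cv2.minAreaRect(q))
    # arms/knobs: dark grey 
    # black handle bar candidates
    bl=m&(V<60)&(pc[...,2]>150)
    nn,l,st,ce=cv2.connectedComponentsWithStats(bl.astype(np.uint8))
    for i in np.argsort(-st[1:,4])[:6]+1:
        if st[i,4]>15: print(" blk",st[i],np.median(pc[l==i],0).round(), cv2.minAreaRect(pc[l==i][:,:2].astype(np.float32)))
    c=cv2.resize(D["img"][y0:y1,x0:x1],None,fx=3.6 if n=="scene" else 3,fy=3.6 if n=="scene" else 3,interpolation=cv2.INTER_CUBIC)
    cv2.imwrite("pics/crop_%s.png"%n,c[:,:,::-1])
```

```text
scene red 43 [ 463.03719595 -116.98158255  238.95691844] [ 442.15946978 -128.27026175  210.57224156] [590.07269366 -65.98131539 251.19821047]
 org [208 187  35  41 591] [ 468.8 -128.8  208.8] n [-0.104 -0.458  0.883] tilt 28.0 rms 3.0
 org [239 174  26  32  48] [468.3 -24.5 213.2] n [0.209 0.892 0.4  ] tilt 66.4 rms 1.8
 org [236 162  16  10  43] [404.6   8.8 243.7] n [-0.124 -0.542  0.831] tilt 33.8 rms 1.8
 org [266 190  11  18  36] [562.2 -19.7 248. ] n [-0.078 -0.525  0.847] tilt 32.1 rms 2.1
 hi 4357 [ 309. -272.  120.] [615.  29. 259.]
 plate [ 204  216   71   61 1020] ((463.50970458984375, -95.49413299560547), (130.05140686035156, 272.2615051269531), 76.52696228027344)
 blk [249 227  16  19 169] [ 605. -132.  200.] ((596.9982299804688, -129.37794494628906), (41.6361083984375, 30.63688850402832), 77.38182067871094)
 blk [251 168  20  23 110] [490.   2. 254.] ((486.6860656738281, 3.1654911041259766), (11.473721504211426, 102.97681427001953), 76.58377838134766)
 blk [254 208  20  15  87] [582. -67. 226.] ((574.5059814453125, -76.2545166015625), (60.58599853515625, 20.723859786987
[... 1520 characters left out ...]
 213.] ((381.79364013671875, -87.10304260253906), (95.34005737304688, 29.563785552978516), 76.50532531738281)
 blk [286 261  29  28 291] [ 347. -122.  179.] ((345.7158203125, -115.218017578125), (23.939237594604492, 70.29492950439453), 1.2532830238342285)
 blk [305 200  36  31 276] [ 534. -125.  215.] ((535.992919921875, -125.2410888671875), (93.25428771972656, 31.129518508911133), 77.07027435302734)
 blk [259 195  22  23 112] [484.   3. 252.] ((484.9012451171875, 2.8722381591796875), (9.895268440246582, 93.86261749267578), 76.20243072509766)
 blk [340 224   9  14  36] [ 539. -187.  179.] ((527.6282958984375, -187.78009033203125), (45.487159729003906, 14.220049858093262), 1.2333558797836304)
```

View pics/crop_side.png

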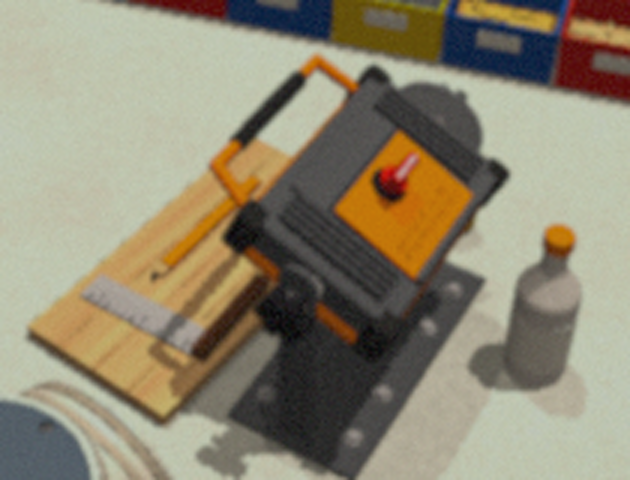

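Emit:
play_rows(increments="0 0 0 0.049 0;0 0 0 0.049 0;0 0.01835 -0.0368 0 0.27;0 0.01835 -0.0368 0 0.27;0 0.01835 -0.0368 0 0.27;0 0.01835 -0.0368 0 0.27;0 0.01835 -0.0368 0 0.27;0 0.01835 -0.0368 0 0.27;0 0.01835 -0.0368 0 0.27;0 0.01835 -0.0368 0 0.27;0 0.01835 -0.0368 0 0.27;0 0.01835 -0.0368 0 0.27;0 0.01835 -0.0368 0 0.27;0 0.01835 -0.0368 0 0.27;0 0.01835 -0.0368 0 0.27;0 0.01835 -0.0368 0 0.27;0 0.01835 -0.0368 0 0.27;0 0.01835 -0.0368 0 0.27")

```text
t: 1.95
ee_pos: [487.4, 3.8, 320.6]
orientation: [-0.375, -3.119, -0.0]
ft_force: [0.5, 0.8, 0.9]
width: 0.6
```

Emit:
play_rows(increments="0 0 0 -0.03 0;0 0 0 -0.03 0;0 0.0003 0.0014 -0.005 0;0 0.0003 0.0014 -0.005 0;0 0.0003 0.0014 -0.005 0;0 0.0003 0.0014 -0.005 0;0 0.0003 0.0014 -0.005 0;0 0.0003 0.0014 -0.005 0;0 0.0003 0.0014 -0.005 0;0 0.0003 0.0014 -0.005 0;0 0.0003 0.0014 -0.005 0;0 0.0003 0.0014 -0.005 0;0 0 0 -0.003 0;0 0 0 0 0;0 0 0 0 0")

```text
t: 3.45
ee_pos: [490.9, 20.7, 209.1]
orientation: [0.374, 3.118, 0.002]
ft_force: [0.3, 6.0, 5.9]
width: 0.1
```

Emit:
play_rows(increments="0 0 0 -0.003 0;0 0 0 -0.003 0;0 0 0 0 0;0 0 0 0 0")

```text
t: 3.85
ee_pos: [491.3, 20.7, 207.3]
orientation: [0.375, 3.116, 0.003]
ft_force: [-16.0, 5.4, 50.7]
width: 0.4
```

Emit:
play_rows(increments="0 0 0 0.043 0;0 0 0 0.043 0;0.45 0 0 0.043 0;0.45 -0.0071 -0.0288 0 0;0.45 -0.0071 -0.0288 0 0;0.45 -0.0071 -0.0288 0 0;0.45 -0.0071 -0.0288 0 0;0.45 0 0 0 0;0.45 0 0 0 0")

```text
t: 4.75
ee_pos: [461.6, -95.9, 331.1]
orientation: [0.377, 3.119, 0.0]
ft_force: [-0.3, -0.6, 0.8]
width: 38.8
```

```bash
cat > m.py <<'E'
from h import *
import sys
print({k:np.round(v,1) for k,v in ctrl.get_obs().items() if k in("t","ee_pos","ft_force","qpos","width")})
for n in sys.argv[2:]:
    d=cam(n); pc=cloud(d); save(d,n+sys.argv[1]+".png"); hsv=cv2.cvtColor(d["img"],cv2.COLOR_RGB2HSV)
    H,S,V=hsv[...,0],hsv[...,1],hsv[...,2]
    m=(d["range_z"]>0)&(np.hypot(pc[...,0]-462,pc[...,1]+95)<170)&(pc[...,2]>150)
    red=m&((H<5)|(H>173))&(S>140)&(V>60)&(np.hypot(pc[...,0]-462,pc[...,1]+95)<45)
    if red.sum()>5:
        q=pc[red]; vv,uu=np.nonzero(red); print(n,"red",red.sum(),np.median(q,0).round(1),"z",np.percentile(q[:,2],[5,95]).round(1),"px",uu.mean().round(),vv.mean().round())
        t=q[q[:,2]>q[:,2].max()-9]; print("  top",len(t),t.mean(0).round(1),cv2.minAreaRect(t[:,:2].astype(np.float32)))
    org=m&(H>=7)&(H<=17)&(S>160)&(V>90)&(np.hypot(pc[...,0]-462,pc[...,1]+95)<75)
    nn,l,st,ce=cv2.connectedComponentsWithStats(org.astype(np.uint8)); i=1+np.argmax(st[1:,4]); q=pc[l==i]
    c=q.mean(0); nr=np.linalg.svd(q-c,full_matrices=False)[2][2]; nr*=np.sign(nr[2]); a=np.radians(76.3)
    print("  hatch",st[i,4],c.round(1),"tilt",np.degrees(np.arctan2(-(nr[0]*np.cos(a)+nr[1]*np.sin(a)),nr[2])).round(1),"side",np.degrees(np.arctan2(-nr[0]*np.sin(a)+nr[1]*np.cos(a),nr[2])).round(1))
E
python3 m.py 1 wrist scene side
```

```text
{'t': np.float64(4.8), 'qpos': array([-0.2,  0.1,  1.8,  0. ,  1.2, -1.6]), 'ee_pos': array([461.6, -95.9, 331.1]), 'ft_force': array([-0.3, -0.6,  0.8]), 'width': np.float64(38.8)}
wrist red 87 [465.8 -97.7 234.4] z [232.8 254.8] px 271.0 218.0
  top 26 [471.3 -99.3 254.1] ((470.8024597167969, -99.3233413696289), (6.145765781402588, 9.843602180480957), 75.79071807861328)
  hatch 4201 [429.3 -95.9 222. ] tilt 3.9 side 3.2
scene red 51 [ 464.7 -101.3  241.6] z [222.5 255. ] px 231.0 197.0
  top 16 [467.7 -98.7 252.9] ((464.8070983886719, -97.85464477539062), (9.447722434997559, 32.333126068115234), 80.04777526855469)
  hatch 708 [ 459.6 -118.9  221.1] tilt 3.4 side 0.1
side red 89 [ 452.7 -102.4  247.6] z [229.8 499.7] px 313.0 195.0
  top 20 [ 451.6 -130.7  498.1] ((451.092529296875, -130.14315795898438), (9.997055053710938, 46.899662017822266), 69.86865234375)
  hatch 628 [ 434.9 -107.6  218.6] tilt 3.5 side 0.7
```

View pics/wrist1.png

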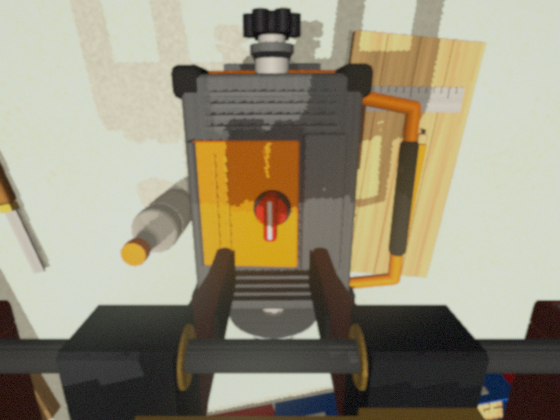

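Wrist picture: the head lies flat, the wing at (271,220) is parallel to the hinge axis and centred between the jaws (215 and 330), and the handle is at (405,200). Descend, grip the wing just above its flange.

Emit:
play_rows(increments="0.45 0 0 -0.0235 0;0.45 0 -0.001 -0.0235 0;0.45 0 0 -0.0235 0;0.45 0 0 -0.0235 0;0.45 0 0 0 0;0 0 0 0 0;0 0 0 0 0;0 0 0 0 0;0 0 0 0 0;0 0 0 0 0")

```text
t: 5.9
ee_pos: [462.1, -96.8, 237.1]
orientation: [0.375, 3.118, 0.0]
ft_force: [2.0, -1.5, -3.3]
width: 9.7
```

Emit:
play_rows(increments="0 0 0 -0.003 0;0 0 0 -0.003 0;0 0 0 -0.003 0;0 0 0 -0.003 0;0 0 0 -0.003 0;0 0 0 -0.002 0;0 0 0 0 0;0 0 0 0 0")

```text
t: 6.7
ee_pos: [463.2, -95.9, 223.5]
orientation: [0.375, 3.115, 0.003]
ft_force: [-8.8, 9.7, 36.1]
width: 9.8
```

Emit:
play_rows(increments="0 0 0 0.002 0;0 0 0 0 -8.5;0 0 0 0 -8.5;0 0 0 0 -8.5;0 0 0 0 -8.5;0 0 0 0 -8.5;0 0 0 0 -8.5;0 0 0 0 -8.5;0 0 0 0 -8.5;0 0 0 0 -8.5;0 0 0 0 -8.5;0 0 0 0 -1;0 0 0 0 0;0 0 0 0 0")

```text
t: 8.1
ee_pos: [463.0, -96.0, 224.2]
orientation: [2.401, 2.024, 0.005]
ft_force: [-4.4, 8.1, 22.9]
width: 10.0
```

Run:
```python
from h import *
o=ctrl.get_obs(); print(o["moment"],o["ft_force"],o["width"],o["ee_pos"],o["qpos"]);
```

```text
[1.12512615 0.84985822 0.08521234] [-4.38719957  8.08162145 22.94889784] 10.011272393710131 [463.02930856 -96.03486671 224.1944844 ] [-0.23081972  0.1948915   1.95711867  0.00209793  0.98653978 -0.06222264]
```

Emit:
play_rows(increments="0.45 0 0 0 0;0.45 0 0 0.002 0;0.45 0 0 0 0;0.45 0 0 0.01 0;0.45 0 0 0.04 0;0.45 0 0 0.05 0;0.45 0 0 0 0")

```text
t: 8.8
ee_pos: [464.6, -97.5, 330.0]
orientation: [2.395, 2.02, 0.009]
ft_force: [0.5, -0.1, 0.2]
width: 39.9
```

```bash
python3 m.py 2 wrist scene
```

```text
{'t': np.float64(8.8), 'qpos': array([-0.2,  0.1,  1.8, -0. ,  1.2, -0.1]), 'ee_pos': array([464.6, -97.5, 330. ]), 'ft_force': array([ 0.5, -0.1,  0.2]), 'width': np.float64(39.9)}
wrist red 66 [463.5 -95.2 246.8] z [227.1 248.3] px 270.0 213.0
  top 43 [460.9 -99.5 247.3] ((461.1351623535156, -99.1131362915039), (20.76274299621582, 6.219719886779785), 80.33367156982422)
  hatch 969 [454.9 -75.  219.8] tilt -77.5 side 7.5
scene red 65 [467.2 -98.7 239.3] z [226.1 247.6] px 231.0 197.0
  top 31 [465.6 -98.7 245.2] ((465.96343994140625, -96.62944030761719), (33.36893844604492, 12.385584831237793), 74.2939453125)
  hatch 682 [ 460.4 -119.6  218.6] tilt -0.4 side -0.1
```

View pics/wrist2.png

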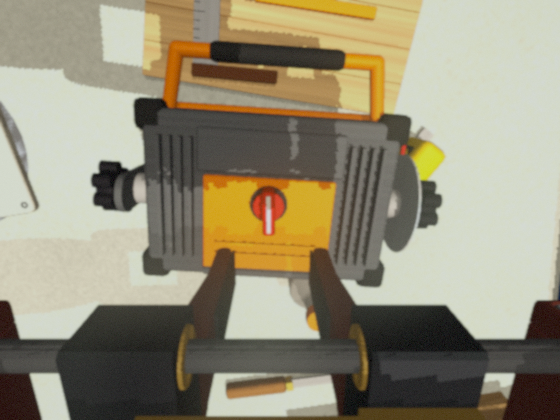

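Wrist picture: wing at (268,213) points to the handle at the top, hatch lies flat; the numbers agree (hatch tilt -0.4°, wing top 247 mm = caught 3 mm in). Now to the handle.

Emit:
play_rows(increments="0.36 0.0025 0.0105 0 8.5;0.36 0.0025 0.0105 0 8.5;0.36 0.0025 0.0105 0 8.5;0.36 0.0025 0.0105 0 8.5;0.36 0.0025 0.0105 0 8.5;0.36 0.0025 0.0105 0 8.5;0.36 0.0025 0.0105 0 8.5;0.36 0.0025 0.0105 0 8.5;0.36 0.0025 0.0105 0 8.5;0.36 0.0025 0.0105 0 8.5;0.36 0.0025 0.0105 0 1;0.36 0 0 0 0;0.36 0 0 0 0;0.36 0 0 0 0")

```text
t: 10.3
ee_pos: [488.9, 18.5, 323.4]
orientation: [-0.378, -3.118, 0.0]
ft_force: [0.3, -0.0, 0.6]
width: 31.5
```

Run:
```python
from h import *
o=ctrl.get_obs(); print(o["ee_pos"],o["orientation"],o["width"])
for n in ["scene","wrist","side"]:
    d=cam(n); pc=cloud(d); V=d["img"].max(2); a=np.radians(76.3); r=pc-np.array([462,-95.6,190])
    lx=r[...,0]*np.cos(a)+r[...,1]*np.sin(a); ly=-r[...,0]*np.sin(a)+r[...,1]*np.cos(a)
    m=(V<70)&(lx>95)&(lx<140)&(abs(ly)<48)&(abs(r[...,2]-10)<30)&(d["range_z"]>0)
    if m.sum()>5: print(n,m.sum(),"lx",np.percentile(lx[m],[5,50,95]).round(1),"ly",np.percentile(ly[m],[5,95]).round(),"z",np.percentile(pc[m][:,2],[5,50,95]).round(1))
    if n=="wrist": save(d,"wrist3.png")
```

```text
[488.90018772  18.47440595 323.36228724] [-3.78034976e-01 -3.11808126e+00  4.58469793e-04] 31.474496780626055
scene 113 lx [111.4 115.6 122.2] ly [-43.  42.] z [200.7 207.3 210.8]
wrist 663 lx [112.5 118.4 123.6] ly [10. 46.] z [205.5 207.8 209.3]
side 106 lx [111.8 115.5 119.7] ly [-41.  44.] z [200.  204.4 207.2]
```

View pics/wrist3.png

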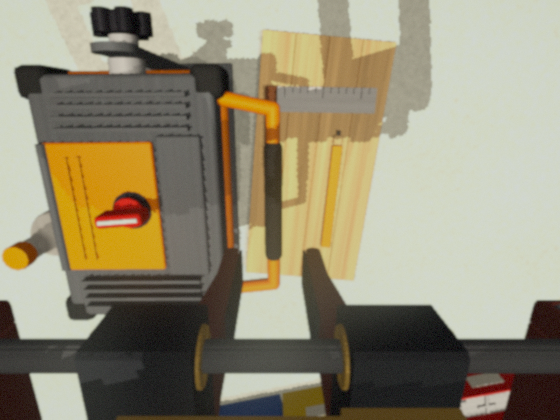

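Wrist picture: bar at u≈273, centred between the fingers (235 and 312), the inner finger in the gap. Descend and close.

Emit:
play_rows(increments="0.36 0 0.001 -0.03 0;0.36 0 0 -0.03 0;0.36 0 0 -0.03 0;0.36 0 0 -0.02 0;0.36 0 0 -0.02 0;0.36 0 0 -0.012 0;0.36 0 0 0 0;0 0 0 0 0;0 0 0 0 0;0 0 0 0 0;0 0 0 0 0;0 0 0 0 0")

```text
t: 11.65
ee_pos: [489.8, 19.2, 182.7]
orientation: [0.374, 3.117, -0.001]
ft_force: [-1.0, -5.2, 6.1]
width: 15.2
```

Emit:
play_rows(increments="0 -0.00015 -0.00064 0.0051 0;0 -0.00015 -0.00064 0.0051 0;0 -0.00026 -0.0011 0.005 0;0 -0.00026 -0.0011 0.005 0;0 -0.00036 -0.0015 0.0049 0;0 -0.00036 -0.0015 0.0049 0;0 -0.00046 -0.0019 0.0048 0;0 -0.00046 -0.0019 0.0048 0;0 -0.00056 -0.0023 0.0046 0;0 -0.00056 -0.0023 0.0046 0;0 -0.00065 -0.0027 0.0044 0;0 -0.00065 -0.0027 0.0044 0;0 -0.00074 -0.003 0.0041 0;0 -0.00074 -0.003 0.0041 0;0 -0.00082 -0.0034 0.0038 0;0 -0.00082 -0.0034 0.0038 0;0 -0.0009 -0.0037 0.0035 0;0 -0.0009 -0.0037 0.0035 0;0 -0.00097 -0.004 0.0032 0;0 -0.00097 -0.004 0.0032 0")

```text
t: 13.65
ee_pos: [479.6, -23.8, 271.1]
orientation: [0.377, 3.114, 0.017]
ft_force: [1.3, 25.2, 14.1]
width: 15.2
```

Emit:
play_rows(increments="0 0 0 0 0;0 0 0 0 0;0 0 0 0 0")

```text
t: 13.95
ee_pos: [479.5, -24.3, 271.6]
orientation: [0.376, 3.114, 0.015]
ft_force: [-0.3, 20.3, 17.6]
width: 15.0
```

```bash
cat > t.py <<'E'
from h import *
import sys
o=ctrl.get_obs(); print(o["t"],o["ee_pos"],o["ft_force"],o["width"],o["qpos"])
a=np.radians(76.3); P=np.array([462,-95.6,190])
r=o["ee_pos"]-P; lx=r[0]*np.cos(a)+r[1]*np.sin(a); z=r[2]+ctrl.tcp_to_grasp
print("from tcp: lx %.1f z %.1f r %.1f tilt %.1f"%(lx,z,np.hypot(lx,z),np.degrees(np.arctan2(z,lx))-4.84))
for n in ["scene","side"]:
    d=cam(n); pc=cloud(d); save(d,n+sys.argv[1]+".png"); hsv=cv2.cvtColor(d["img"],cv2.COLOR_RGB2HSV); H,S,V=[hsv[...,i] for i in range(3)]
    r=pc-P; lx=r[...,0]*np.cos(a)+r[...,1]*np.sin(a); ly=-r[...,0]*np.sin(a)+r[...,1]*np.cos(a)
    m=(d["range_z"]>0)&(np.linalg.norm(r,axis=2)<110)&(H>=7)&(H<=17)&(S>160)&(V>70)&(abs(ly)<65)&(lx<45)&(r[...,2]<85)
    nn,l,st,ce=cv2.connectedComponentsWithStats(m.astype(np.uint8)); i=1+np.argmax(st[1:,4]); q=np.stack([lx,ly,r[...,2]],-1)[l==i]
    for k in range(3):
        c=q.mean(0); nr=np.linalg.svd(q-c,full_matrices=False)[2][2]; nr*=np.sign(nr[2]); q=q[abs((q-c)@nr)<4]
    print(n,"hatch",len(q),c.round(1),"tilt %.1f side %.1f dist %.1f"%(np.degrees(np.arctan2(-nr[0],nr[2])),np.degrees(nr[1]),c@nr))
    if n=="scene":
        x0,y0,x1,y1=190,120,310,280
        cv2.imwrite("pics/crop%s.png"%sys.argv[1],cv2.resize(d["img"][y0:y1,x0:x1],None,fx=3.7,fy=3.7,interpolation=cv2.INTER_CUBIC)[:,:,::-1])
E
python3 t.py 4
```

```text
13.95 [479.53421909 -24.2973711  271.597475  ] [-0.31393971 20.32757855 17.60007809] 14.972627077296574 [-0.08139817  0.14407669  1.89606746  0.01043271  1.09610328 -1.41641029]
from tcp: lx 73.4 z 100.3 r 124.3 tilt 49.0
scene hatch 591 [-33.3  -4.    3.8] tilt 46.8 side -0.2 dist 26.9
side hatch 899 [-33.4   5.5   1.1] tilt 46.5 side -0.5 dist 25.0
```

View pics/crop4.png

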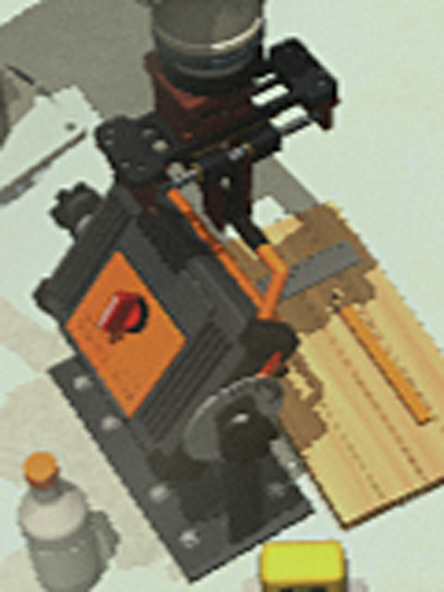

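The crop shows the tool holding the bar with the pointer plate at (235,410); the hatch tilt is 46.6°. The bar rolled about 7 mm in the pads. I'll relieve the force, let go and measure before trimming.

Emit:
play_rows(increments="0 0.0006 0.0025 0.001 0;0 0.0006 0.0025 0.001 0;0.36 0 0 0 0;0.36 0 0 0 0;0.36 0 0 0 0;0.36 0 0 0 0")

```text
t: 14.65
ee_pos: [478.4, -23.7, 270.3]
orientation: [-0.375, -3.119, -0.0]
ft_force: [-1.0, -0.7, -0.0]
width: 31.8
```

```bash
python3 t.py 5
```

```text
14.65 [478.43256853 -23.68867032 270.31391431] [-0.992519   -0.66853853 -0.02334831] 31.75447982041077 [-7.44446671e-02  1.46812969e-01  1.89595692e+00  2.20418094e-04
  1.09932868e+00 -1.40573099e+00]
from tcp: lx 73.8 z 99.0 r 123.5 tilt 48.5
scene hatch 593 [-33.4  -4.1   3.8] tilt 47.1 side 0.0 dist 27.0
side hatch 900 [-33.5   5.8   1.2] tilt 46.6 side -0.4 dist 25.2
```

Emit:
play_rows(increments="0.36 0 -0.0005 -0.003 0;0.36 0 0 -0.003 0;0.36 0 0 0 0;0 0 0 0 0;0 0 0 0 0;0 0 0 0 0;0 0 0 0 0;0 -0.0003 -0.0014 0.0011 0;0 -0.0003 -0.0014 0.0011 0;0 -0.0004 -0.0014 0.0011 0;0 -0.0004 -0.0014 0.0012 0;0 0 0 0 0;0 0 0 0 0;0 0 0 0 0")

```text
t: 16.15
ee_pos: [477.5, -29.0, 268.7]
orientation: [0.376, 3.119, 0.003]
ft_force: [2.6, 4.9, -4.4]
width: 15.1
```

```bash
python3 t.py 6
```

```text
16.15 [477.51183294 -28.95913502 268.72346015] [ 2.56369805  4.86345791 -4.42791062] 15.137935124336131 [-0.08665518  0.14722019  1.89948164  0.00209545  1.09452052 -1.41871182]
from tcp: lx 68.4 z 97.4 r 119.0 tilt 50.1
scene hatch 574 [-33.3  -4.7   2.1] tilt 49.6 side -0.1 dist 26.7
side hatch 879 [-33.3   5.6  -0.4] tilt 49.5 side -0.4 dist 25.1
```

Emit:
play_rows(increments="0.36 0 0 0 0;0.36 0 0 0 0;0.36 0 0 0 0;0.36 0 0 0.01 0;0.36 0 0 0.03 0;0.36 0 0 0.04 0;0.36 -0.03 0.03 0.03 0;0.36 -0.03 0.03 0 0;0.36 -0.03 0.03 0 0;0.36 -0.02 0.04 0 0;0.36 0 0.04 0 0;0.36 0 0.04 0 0")

```text
t: 17.45
ee_pos: [367.7, 180.4, 379.3]
orientation: [0.375, 3.117, 0.002]
ft_force: [1.9, -0.1, -0.3]
width: 31.7
```

Emit:
play_rows(increments="0.36 0 0 0 0;0.36 0 0 0 0;0.36 0 0 0 0;0.36 0 0 0 0;0.36 0 0 0 0;0.36 0 0 0 0;0.36 0 0 0 0;0.36 0 0 0 0;0.36 0 0 0 0;0.36 0 0 0 0;0.36 0 0 0 0;0.36 0 0 0 0;0.36 0 0 0 0;0.36 0 0 0 0;0.36 0 0 0 0;0.36 0 0 0 0;0.36 0 0 0 0;0.36 0 0 0 0;0.36 0 0 0 0;0.36 0 0 0 0")

```text
t: 19.45
ee_pos: [368.4, 179.1, 377.8]
orientation: [0.375, 3.119, 0.0]
ft_force: [-0.4, 1.4, 0.3]
width: 31.6
```

```bash
python3 t.py 7
python3 - <<'E'
from h import *
a=np.radians(76.3)
for n in ["scene","side"]:
    d=cam(n); pc=cloud(d); V=d["img"].max(2); r=pc-np.array([462,-95.6,190])
    lx=r[...,0]*np.cos(a)+r[...,1]*np.sin(a); ly=-r[...,0]*np.sin(a)+r[...,1]*np.cos(a)
    m=(V<75)&(np.hypot(lx,r[...,2])>105)&(abs(ly)<44)&(np.hypot(lx-68,r[...,2]-97)<30)&(d["range_z"]>0)
    if m.sum()>5:
        p=np.array([np.median(lx[m]),0,np.median(r[...,2][m])]); c=np.array([np.cos(a),np.sin(a)])
        w=d["o"]-[462,-95.6,190]; v=np.array([w[:2]@c,w[2]])-p[[0,2]]; v/=np.linalg.norm(v); b=p[[0,2]]-8*v*0.9
        print(n,m.sum(),"bar centre",b.round(1),"r %.1f tilt %.1f"%(np.hypot(*b),np.degrees(np.arctan2(b[1],b[0]))-4.84))
E
```

```text
19.45 [368.39075982 179.06409762 377.84798831] [-0.39609641  1.37548267  0.34020212] 31.57922932856584 [ 4.23384716e-01 -7.99139274e-02  1.88116243e+00  1.74347090e-06
  1.34032917e+00 -9.07987982e-01]
from tcp: lx 244.7 z 206.5 r 320.2 tilt 35.3
scene hatch 570 [-33.1  -4.9   2.1] tilt 49.6 side -0.2 dist 26.6
side hatch 870 [-33.1   5.6  -0.1] tilt 49.5 side -0.4 dist 25.0
scene 107 bar centre [68.4 97.3] r 118.9 tilt 50.0
side 115 bar centre [68.9 94.9] r 117.3 tilt 49.2
```

View pics/crop7.png

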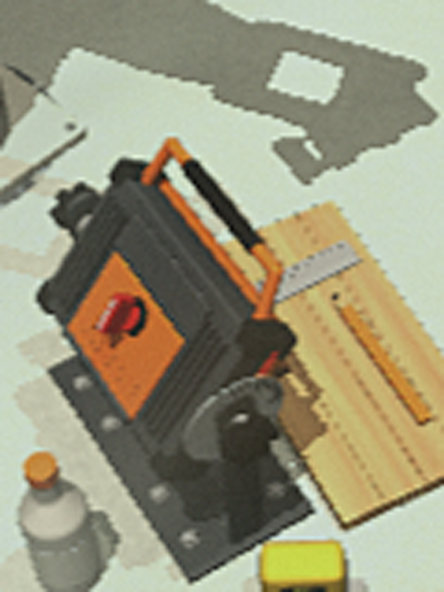

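The crop shows the handle free (bar at 220,205), the wing (120,315) pointing to the handle, the hatch flush, and the board, square, pencil, glue and tape in place. The tilt was the same right after release and 2 s later, so I'm handing in.

```bash
python3 -c "
from workcell import ctrl; print(ctrl.close_job())"
```

```text
the job is handed in; nothing more can be done
None
```

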